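# Prop the sprung locker hatch and fetch a levelling foot

## Robot

A 6-joint arm with a two-finger parallel gripper is mounted at the origin on the work surface. World frame = base frame: x ahead of the robot, y to its left, z up, the work surface at z = 0. Lengths are in mm, angles in rad, forces in N, time in s.
With the tool pointing down it reaches from about 400 to 925 mm from the base axis. Payload 12.5 kg.
Tool frame: the origin (TCP) lies midway between the tips of the shut fingers; the grasp point (between the pads) lies 19 mm behind it; z points along the fingers, y is the line along which they close (so a half turn about z gives the same grasp; the last joint's range is limited). The gripper opens to 95 mm and grips with 3 to 60 N. Pads are 20 mm wide; open, the fingers measure 119 mm over their backs; the gripper's body (75 mm by 180 mm) begins 59 mm behind the grasp point.
Start: joints at [1.149, 0.491, 1.559, -0, 1.092, -0.106], TCP at [194.094, 594.116, 214.661] pointing down, gripper open.
Joint ranges: [-3.1, 3.1], [-0.84, 2.19], [0.05, 2.79], [-1.13, 4.28], [0.06, 2.93], [-2.69, 2.69]. Speed limits (rad/s): [2.22, 2.22, 2.79, 3.14, 3.14, 3.14].

## Interface

Orientations are given as [roll, pitch, yaw] about the fixed x, y, z axes, in that order (R = Rz(yaw) Ry(pitch) Rx(roll)).
In Python, from cell import state, read_camera, camera_info, env gives the robot as it stands.
- The arm moves only by the tool move_arm, never from a script. Its argument "commands" is a list of rows, each a list of 3 entries, a list of its own where there are three numbers: the shift along the world's x, y, z in cm, then the turn, a rotation vector about the world's x, y, z in degrees, then the opening, from 0 (shut) to 1 (fully open). A call has 1 to 10 rows; each row shifts and turns the commanded pose from where the row before left it; what a row does not reach is not made up. A row lasts 1/10 s, in which the tool goes at most 50 mm and 8.59 degrees, less where a joint would pass 70% of its speed; a pose out of reach is approached as far as the arm can. A call with a gripper value outside its range is refused whole. The fingers move at their own pace and stop on an object; the grip force is fixed at half the most. Time passes only in rows, so rows that do not move let the fingers close. It gives the time, the measured TCP pose, the force, the opening and the grip force at its end, in the units of the state.
- state(): the state, without advancing time (a new reading comes with each control period).
- read_camera(name): name is "scene" or "side" or "wrist"; returns the picture (420x560x3 uint8, blue, green, red); there is no depth.
- camera_info(name): a dict with "K" (3x3 intrinsics, pixels), "cam_to_world" (4x4, takes a point from camera to world coordinates). Camera axes: x right, y down, z forward; pixel columns grow to the right and rows downward; lengths in mm; the calibration is good to about 2 mm. A picture is of the moment at which its call begins: read the wrist's pose just before it. camera_info takes no time and is no camera call; for the wrist camera it gives the pose at the moment of the call.
- env.job_done(): hands the job in; it is judged then, once.
The state is a dict: "t": time; "joints": joint angles; "qvel": joint speeds; "tau": joint torques, N m; "eef_pos": TCP position; "tcp_rot": TCP orientation; "ft_force": force on the tool from outside, world axes, zero at the start; "moment": the same for the moment, N m; "opening": opening from 0.0 (shut) to 1.0 (fully open); "grip_force": force on a finger pad.
Only numpy, scipy, OpenCV 4.12 (cv2) and the standard library are available. Lean on these libraries where they do the work, as an engineer would, in place of code of your own. Each camera call takes 0.05 s, during which the arm holds its last target. There are 200 camera calls.

## Task

Push the sprung sliding hatch of the blue locker wide open and prop it with the yellow wedge, laid lengthwise on the ledge between the stop ridge and the hatch's red tab, so that it stays open on its own. Then take the steel levelling foot out of the locker and stand it upright in the green tray without dropping it; leave the hatch propped.

Things in the scene. Friction and masses are not known exactly. Their poses are not given: they have to be found in the camera images.
- locker: Blue steel locker, fixed to the bench. Origin on the bench under its middle; +x the way its hatch opens, +y left, z up. In mm: spans x -160 to 170, y -102 to 130, flat top at z 100. Open well: x -135 to 0, y -94 to 70, floor z 6. Flat ledge on the top's left side: y 70 to 130, z 100, all along x; a yellow stop ridge crosses its near end (x -160 to -145, top z 114).
- hatch (a joint): Sliding hatch, opening in m along the locker's +x: 0 shut, 0.165 end stop. A spring shuts it (3 N shut, 6 N open). Held by the wedge it rests near 0.135. Aluminium plate over the well, z 101 to 106 mm; red upright push tab at its edge over the ledge: y 69 to 131, z 101 to 146, 10 mm thick. Plate edge and the tab's near face lie at x = -140 mm + opening, in the locker's frame.
- wedge: Yellow plastic door wedge, loose, about 160 g, lying flat on the bench: 140 mm long (its x), 36 mm wide (its y, parallel sides), 18 mm thick at its -x end, 32 mm at its +x end, 25 mm in the middle; both ends are upright faces. Origin at the centre of its underside. Either end may face the tab.
- foot: Steel levelling foot, loose, about 180 g, upright in the well: black rubber disc 50 mm across and 14 high, boss 24 mm across up to 30, plain stem 16 mm across up to 92 mm. Origin at the centre of its underside, z up the stem. An unwanted orange tin (40 mm across, 70 high) stands about 55 mm nearer or farther along the locker's x.
- tray: Green open parts tray, fixed: 140 x 140 mm outside, walls 5 mm thick and 30 mm high, inner floor 5 mm above the bench. Origin at the centre of its underside.
Mind the look-alikes: they are no part of the job. There is more than one size of the tray; the job needs the middle-sized.

How it is judged:
By the outcome, as a careful person would: the job done as asked, in the order asked, and still so for the second after the job is handed in, with the robot touching nothing.
It also fails if it takes over 69 s, if anything falls off the work surface, if the arm or the gripper's body presses on something with over 40 N, if the wrist force passes 120 N, or if a joint passes its speed limit or range.

## Working session

There is one attempt and no reset: what is moved stays moved. The work goes in short steps, Python scripts to look and compute and a tool call to move; the robot and the scene stay as the last step left them, time stands still between calls to the robot, and variables do not carry over. Pictures are saved under pics/ and viewed, at most 10 in all, crops included, and the job is handed in when it is done.

Besides the shell and the picture viewer there is one more tool, called after "Emit:" as name(argument=value, ...), one argument or row to a line, values as JSON. move_arm: Moves the arm, as the interface text tells. Its arguments: {"type":"object","properties":{"commands":{"type":"array"}},"required":["commands"]}

```bash
mkdir -p pics; cat > h.py <<'E'
import numpy as np,cv2
from cell import state,read_camera,camera_info,env
def shot(n,f):
    i=camera_info(n);im=read_camera(n);cv2.imwrite(f'pics/{f}.png',im);np.savez(f'pics/{f}.npz',K=i['K'],T=i['cam_to_world']);return im
def px(f,u,v,z):
    d=np.load(f'pics/{f}.npz');T=d['T'];r=T[:3,:3]@np.linalg.inv(d['K'])@[u,v,1];o=T[:3,3]
    return (o+r*(z-o[2])/r[2]).round(1)
def proj(f,P):
    d=np.load(f'pics/{f}.npz');T=np.linalg.inv(d['T']);P=np.atleast_2d(P);c=P@T[:3,:3].T+T[:3,3];q=c@d['K'].T
    return (q[:,:2]/q[:,2:]).round(1)
E
python3 - <<'E'
from h import *
a=shot('scene','s0');b=shot('side','d0');shot('wrist','w0')
for n in('s0','d0'):
    print(np.load(f'pics/{n}.npz')['T'].round(2))
E
```

```text
[[-4.80000e-01  5.50000e-01 -6.80000e-01  1.20204e+03]
 [ 8.80000e-01  3.00000e-01 -3.70000e-01  3.32910e+02]
 [ 0.00000e+00 -7.80000e-01 -6.30000e-01  7.36390e+02]
 [ 0.00000e+00  0.00000e+00  0.00000e+00  1.00000e+00]]
[[-1.0000e+00 -6.0000e-02  5.0000e-02  4.4095e+02]
 [-8.0000e-02  5.7000e-01 -8.2000e-01  8.6446e+02]
 [ 2.0000e-02 -8.2000e-01 -5.7000e-01  7.4656e+02]
 [ 0.0000e+00  0.0000e+00  0.0000e+00  1.0000e+00]]
```

View pics/s0.png

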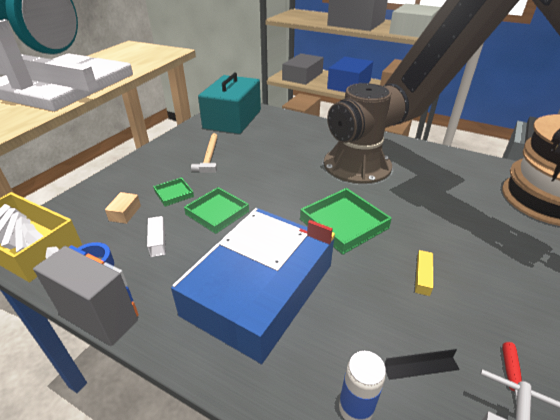

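View pics/d0.png

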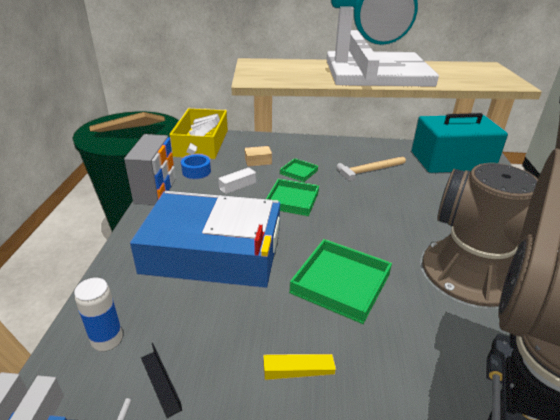

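Scene shows the locker (tab at 320,232; side 260,242), wedge (425,272; side 300,365), and three trays, of which the middle-sized is at scene (217,209), side (293,197). I'll fit the outlines in both views.

```bash
cat > fit.py <<'E'
from h import *
from scipy.optimize import minimize
def mask(f,seed,lo,hi):
    h=cv2.cvtColor(cv2.imread(f'pics/{f}.png'),cv2.COLOR_BGR2HSV)
    m=cv2.inRange(h,np.array(lo),np.array(hi));n,l,s,c=cv2.connectedComponentsWithStats(m)
    k=l[seed[1],seed[0]]; assert k,(f,seed,h[seed[1],seed[0]])
    p=cv2.findNonZero((l==k).astype('u1')) 
    return cv2.convexHull(p)[:,0].astype('f4'),s[k]
def fit(hulls,pts,x0):
    def cost(v,full=False):
        c,s=np.cos(v[2]),np.sin(v[2]);P=pts@np.array([[c,s,0],[-s,c,0],[0,0,1]])+[v[0],v[1],0];r=[]
        for f,H in hulls:
            q=cv2.convexHull(proj(f,P).astype('f4'))[:,0]
            i,_=cv2.intersectConvexConvex(H,q);A=cv2.contourArea(H);B=cv2.contourArea(q);r.append(1-i/(A+B-i))
        return r if full else sum(r)
    best=min((minimize(cost,[*x0[:2],y],method='Nelder-Mead',options=dict(initial_simplex=[[*x0[:2],y],[x0[0]+25,x0[1],y],[x0[0],x0[1]+25,y],[x0[0],x0[1],y+.3]],xatol=.05,fatol=1e-5,maxiter=600)) for y in x0[2]),key=lambda r:r.fun)
    return best.x.round(3),np.round(cost(best.x,True),3)
def box(a,b,c,d,e,f): return np.array([[x,y,z] for x in(a,b) for y in(c,d) for z in(e,f)],float)
wedge=np.array([[x,y,z] for x,t in((-70,18),(70,32)) for y in(-18,18) for z in(0,t)],float)
E
python3 - <<'E'
from fit import *
def run(name,seeds,lo,hi,pts,z,yaws):
    hs=[]
    for f,s in seeds.items():
        H,st=mask(f,s,lo,hi);print(name,f,st);hs.append((f,H))
    x0=px('s0',*seeds['s0'],z)
    for y in yaws: print(name,*fit(hs,pts,[x0[0],x0[1],y]))
g=(45,90,40),(80,255,255)
run('tray',{'s0':(217,209),'d0':(293,197)},*g,box(-70,70,-70,70,0,30),5,[[0,.5,1]])
run('big',{'s0':(345,218),'d0':(340,278)},*g,box(-70,70,-70,70,0,30),5,[[0,.5,1]])
run('wedge',{'s0':(425,272),'d0':(300,365)},(20,100,60),(35,255,255),wedge,12,[[0,.5,-.5],[3.1,2.6,3.6],[1.57],[-1.57]])
b=(100,110,40),(125,255,255)
run('locker',{'s0':(230,300),'d0':(190,240)},*b,box(-160,170,-102,130,0,100),50,[[2.6,3.1,3.6,2,-2],[0,.5,1]])
E
```

```text
tray s0 [ 184  187   65   46 1669]
tray d0 [ 266  158   53   58 1917]
tray [ 480.237 -284.411    1.359] [0.03  0.386]
big s0 [ 301  188   90   66 3133]
big d0 [ 289  239  103   85 5321]
big [342.097 103.206   1.086] [0.421 0.419]
wedge s0 [415 250  19  46 716]
wedge d0 [ 263  354   73   26 1659]
wedge [4.31447e+02 3.34430e+02 1.78000e-01] [0.034 0.03 ]
wedge [432.444 334.614   3.319] [0.133 0.12 ]
wedge [432.098 333.868   3.327] [0.143 0.116]
wedge [4.31492e+02 3.34568e+02 1.84000e-01] [0.032 0.035]
locker s0 [  171   237   163   127 10904]
locker d0 [ 130  193  150   94 8530]
locker [683.943   1.99    3.099] [0.154 0.029]
locker [ 6.72526e+02 -2.53600e+01 -4.40000e-02] [0.154 0.029]
```

```bash
python3 - <<'E'
from fit import *
def roi(f,x0,y0,x1,y1,lo,hi):
    h=cv2.cvtColor(cv2.imread(f'pics/{f}.png'),cv2.COLOR_BGR2HSV)
    m=cv2.inRange(h,np.array(lo),np.array(hi));k=np.zeros_like(m);k[y0:y1,x0:x1]=m[y0:y1,x0:x1]
    n,l,s,_=cv2.connectedComponentsWithStats(k)
    k[np.isin(l,np.where(s[:,4]<25)[0])]=0
    return cv2.convexHull(cv2.findNonZero(k))[:,0].astype('f4')
b=(100,110,40),(125,255,255);g=(45,90,40),(80,255,255)
hs=[('s0',roi('s0',165,205,335,360,*b)),('d0',roi('d0',128,190,285,290,*b))]
for f,H in hs: print(f,H.min(0),H.max(0))
print('locker',*fit(hs,box(-160,170,-102,130,0,100),[680,-20,[0,-.1,.1]]))
print('locker d0',*fit(hs[1:],box(-160,170,-102,130,0,100),[680,-20,[0,-.1,.1]]))
hs=[('s0',roi('s0',180,185,252,240,*g)),('d0',roi('d0',262,179,322,218,*g))]
print('tray',*fit(hs,box(-70,70,-70,70,0,30),[480,-284,[0,-.3,.3]]))
hs=[('s0',roi('s0',295,180,395,260,*g)),('d0',roi('d0',285,235,395,330,*g))]
for w in(95,100,105):print('big',w*2,*fit(hs,box(-w,w,-w,w,0,30),[380,110,[0,-.3,.3]]))
# red tab
for f in('s0','d0'):
    h=cv2.cvtColor(cv2.imread(f'pics/{f}.png'),cv2.COLOR_BGR2HSV);m=(cv2.inRange(h,(0,150,60),(8,255,255))|cv2.inRange(h,(172,150,60),(180,255,255)))
    n,l,s,c=cv2.connectedComponentsWithStats(m);print([(x.tolist(),y.round(1).tolist()) for x,y in zip(s[1:],c[1:]) if x[4]>60])
E
```

```text
s0 [171. 209.] [333. 359.]
d0 [130. 193.] [279. 286.]
locker [ 6.72611e+02 -2.55000e+01 -4.20000e-02] [0.027 0.029]
locker d0 [ 6.72605e+02 -2.55530e+01 -4.00000e-02] [0.029]
tray [ 4.79259e+02 -2.85992e+02 -2.08000e-01] [0.197 0.105]
big 190 [338.061  78.64    1.138] [0.058 0.055]
big 200 [334.961  75.458   1.138] [0.053 0.05 ]
big 210 [332.757  71.688   1.147] [0.122 0.117]
[([309, 221, 23, 10, 64], [320.4, 225.4]), ([503, 342, 19, 42, 524], [511.6, 362.0])]
[([255, 225, 9, 30, 152], [258.2, 239.2])]
```

```bash
python3 - <<'E'
from h import *
s=state();print(s['t'],s['eef_pos'],s['tcp_rot'],s['opening'],s['ft_force'])
E
```

```text
0.15 [194.0098638  593.95657176 214.1999629 ] [-3.14079387e+00 -8.79588231e-05  2.82577505e+00] 0.998191166942931 [ 0.75016658 -0.88565655 -0.21976224]
```

Emit:
move_arm(
  commands=[
    [[2.97,-3.25,-1.5],[0,0,3.55],0.7],
    [[2.97,-3.25,-1.5],[0,0,3.55],0.7],
    [[2.97,-3.25,-1.5],[0,0,3.55],0.7],
    [[2.97,-3.25,-1.5],[0,0,3.55],0.7],
    [[2.97,-3.25,-1.5],[0,0,3.55],0.7],
    [[2.97,-3.25,-1.5],[0,0,3.55],0.7],
    [[2.97,-3.25,-1.5],[0,0,3.55],0.7],
    [[2.97,-3.25,-1.5],[0,0,3.55],0.7],
    [[0,0,0],[0,0,0],0.7],
    [[0,0,0],[0,0,0],0.7],
  ],
)

```text
t: 1.15
eef_pos: [432.1, 333.4, 94.2]
tcp_rot: [-3.141, -0.001, -2.964]
ft_force: [-1.5, -0.1, -0.5]
opening: 0.701
grip_force: 0.0
```

```bash
python3 - <<'E'
from fit import *
s=state();print(s['eef_pos'],s['tcp_rot'],s['opening'])
shot('wrist','w1')
im=cv2.imread('pics/w1.png');
c=np.array([[-70,-18,18],[-70,18,18],[70,18,32],[70,-18,32.]]);a=.18
P=c@np.array([[np.cos(a),np.sin(a),0],[-np.sin(a),np.cos(a),0],[0,0,1]])+[431.5,334.5,0]
q=proj('w1',P);print(q)
cv2.polylines(im,[q.astype(int)],True,(0,0,255),1);cv2.imwrite('pics/w1b.png',im)
E
```

```text
[432.07284483 333.37018508  94.23013861] [-3.14141676e+00 -9.94677506e-04 -2.96440528e+00] 0.7010718824639598
[[262.1 132.3]
 [307.1 132.1]
 [305.4 297.4]
 [264.3 297.5]]
```

View pics/w1b.png

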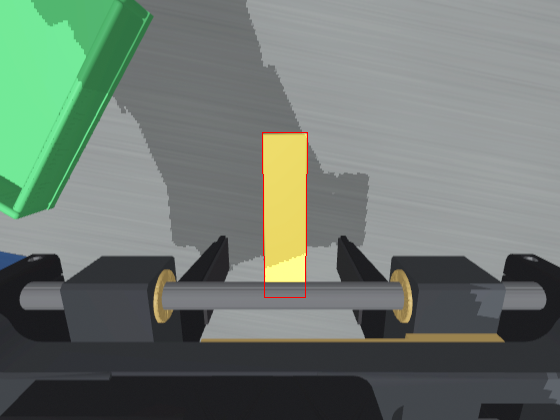

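The fitted outline lies on the wedge (262–307, 132–297), so I descend and grip.

Emit:
move_arm(
  commands=[
    [[0,0.1,-4.0],[0,0,0],0.7],
    [[0,0,-3.5],[0,0,0],0.7],
    [[0,0,-1.5],[0,0,0],0.7],
    [[0,0,0],[0,0,0],0.7],
    [[0,0,0],[0,0,0],0.2],
    [[0,0,0],[0,0,0],0.2],
    [[0,0,0],[0,0,0],0.2],
    [[0,0,0],[0,0,0],0.2],
    [[0,0,0],[0,0,0],0.2],
    [[0,0,0],[0,0,0],0.2],
  ],
)

```text
t: 2.2
eef_pos: [431.9, 335.3, 5.3]
tcp_rot: [3.141, 0.001, -2.962]
ft_force: [-1.0, -0.9, 7.3]
opening: 0.377
grip_force: 30.0
```

Emit:
move_arm(
  commands=[
    [[0,0,4.0],[0,0,0],0.2],
    [[0,0,4.5],[0,0,0],0.2],
    [[0,0,3.5],[0,0,0],0.2],
    [[0.3,-4.2,0],[0,0,-2.1],0.2],
    [[0.3,-4.2,0],[0,0,-2.1],0.2],
    [[0.3,-4.2,0],[0,0,-2.1],0.2],
    [[0.3,-4.2,0],[0,0,-2.1],0.2],
    [[0.3,-4.2,0],[0,0,-2.1],0.2],
    [[0.3,-4.2,0],[0,0,-2.1],0.2],
    [[0,0,0],[0,0,0],0.2],
  ],
)

```text
t: 3.2
eef_pos: [449.8, 79.4, 124.7]
tcp_rot: [-3.141, -0.0, 3.096]
ft_force: [0.3, 0.1, -1.3]
opening: 0.379
grip_force: 30.0
```

```bash
python3 - <<'E'
from h import *
s=state();print(s['eef_pos'],s['tcp_rot'],s['ft_force'])
a=shot('scene','s1');b=shot('side','d1');c=shot('wrist','w2')
cv2.imwrite('pics/m1.png',np.hstack([cv2.resize(a[180:330,230:430],None,fx=2,fy=2),cv2.resize(b[170:320,180:380],None,fx=2,fy=2)]))
E
```

```text
[449.83726091  79.39550364 124.69594764] [-3.14123426e+00 -1.91366039e-04  3.09588264e+00] [ 0.27874757  0.05581256 -1.25143488]
```

View pics/m1.png

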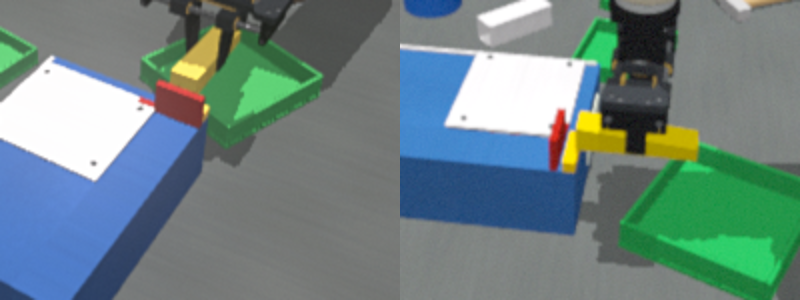

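Emit:
move_arm(
  commands=[
    [[1.5,0.2,0],[0,0,0],0.2],
    [[1.5,0,0],[0,0,0],0.2],
    [[1.7,-0.07,0],[0,0,0],0.2],
    [[2,-0.07,0],[0,0,0],0.2],
    [[2,-0.07,0],[0,0,0],0.2],
    [[2,-0.07,0],[0,0,0],0.2],
    [[2,-0.07,0],[0,0,0],0.2],
    [[2,-0.07,0],[0,0,0],0.2],
    [[1.6,-0.05,0],[0,0,0],0.2],
    [[0,0,0],[0,0,0],0.2],
  ],
)

```text
t: 4.35
eef_pos: [612.6, 81.8, 123.7]
tcp_rot: [-3.142, -0.003, 3.103]
ft_force: [-5.8, -1.3, -0.9]
opening: 0.378
grip_force: 30.0
```

```bash
python3 - <<'E'
from h import *
s=state();print(s['eef_pos'],s['tcp_rot'],s['ft_force'])
a=shot('scene','s2');b=shot('side','d2')
cv2.imwrite('pics/m2.png',np.hstack([cv2.resize(a[180:330,210:410],None,fx=2,fy=2),cv2.resize(b[170:320,130:330],None,fx=2,fy=2)]))
E
```

```text
[612.60561214  81.79596602 123.74980338] [-3.14154851e+00 -2.53448913e-03  3.10325121e+00] [-5.81642105 -1.30425408 -0.93699626]
```

View pics/m2.png

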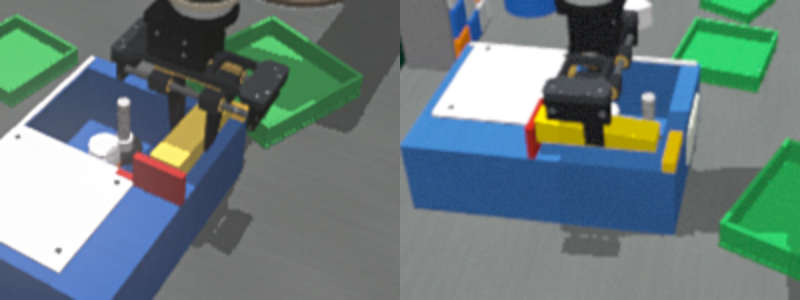

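Emit:
move_arm(
  commands=[
    [[0.1,-0.3,-0.6],[0,0,0],0.2],
    [[0,0,-0.6],[0,0,0],0.2],
    [[0,0,-0.4],[0,0,0],0.2],
    [[0,0,-0.1],[0,0,0],0.2],
    [[0,0,0],[0,0,0],0.2],
  ],
)

```text
t: 4.95
eef_pos: [611.8, 78.9, 107.4]
tcp_rot: [3.141, -0.003, 3.103]
ft_force: [-6.3, 0.7, -0.7]
opening: 0.373
grip_force: 30.0
```

Emit:
move_arm(
  commands=[
    [[0,0,-0.1],[0,0,0],0.2],
    [[0,0,-0.1],[0,0,0],0.2],
    [[0,0,0],[0,0,0],0.2],
  ],
)

```text
t: 5.25
eef_pos: [612.0, 78.9, 105.6]
tcp_rot: [3.141, -0.002, 3.103]
ft_force: [-5.7, 0.0, 0.5]
opening: 0.376
grip_force: 30.0
```

Emit:
move_arm(
  commands=[
    [[-0.4,0,-0.05],[0,0,0],0.2],
    [[-0.4,0.03,0],[0,0,0],0.2],
    [[-0.2,0,0],[0,0,0],0.2],
    [[0,0,0],[0,0,0],0.2],
  ],
)

```text
t: 5.65
eef_pos: [602.8, 78.8, 105.3]
tcp_rot: [3.141, -0.0, 3.103]
ft_force: [-5.5, 5.4, 2.3]
opening: 0.374
grip_force: 30.0
```

Emit:
move_arm(
  commands=[
    [[0,0,0],[0,0,0],0.5],
    [[0,0,0],[0,0,0],0.5],
    [[0,0,0],[0,0,0],0.55],
    [[0,0,0],[0,0,0],0.55],
  ],
)

```text
t: 6.05
eef_pos: [603.8, 77.6, 105.2]
tcp_rot: [3.142, 0.0, 3.101]
ft_force: [-0.9, 0.0, -0.5]
opening: 0.543
grip_force: 0.0
```

```bash
python3 - <<'E'
from h import *
s=state();print(s['eef_pos'],s['ft_force'],s['opening'])
a=shot('scene','s3');b=shot('side','d3')
cv2.imwrite('pics/m3.png',np.hstack([cv2.resize(a[190:340,210:410],None,fx=2,fy=2),cv2.resize(b[170:320,130:330],None,fx=2,fy=2)]))
E
```

```text
[603.83704955  77.60958209 105.15705962] [-0.93085299  0.00959774 -0.52476318] 0.5431780399393323
```

View pics/m3.png

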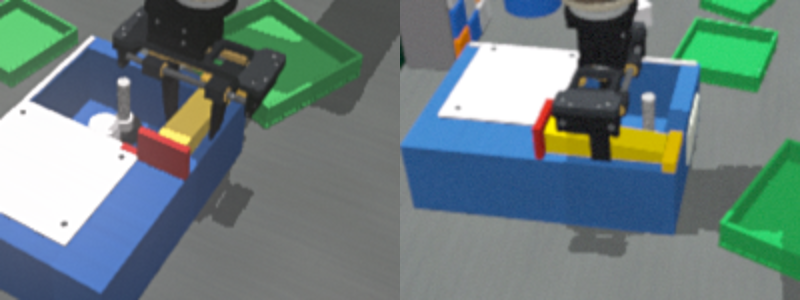

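The wedge sits between ridge and tab, hatch held. Rise and look into the well.

Emit:
move_arm(
  commands=[
    [[0,0,1.0],[0,0,0],0.55],
    [[0,0,3.0],[0,0,0],0.55],
    [[0,0,4.0],[0,0,0],0.5],
    [[0,-3.5,3.0],[0,0,0],0.5],
    [[0,-3.5,2],[0,0,0],0.5],
    [[0,-2,2],[0,0,0],0.5],
    [[0,0,0],[0,0,0],0.5],
  ],
)

```text
t: 6.85
eef_pos: [604.5, -14.6, 258.6]
tcp_rot: [-3.141, 0.005, 3.099]
ft_force: [-0.3, 0.3, 0.4]
opening: 0.5
grip_force: 0.0
```

```bash
python3 - <<'E'
from h import *
s=state();print(s['eef_pos'],s['ft_force'],s['opening'])
a=shot('scene','s4');b=shot('side','d4');c=shot('wrist','w4')
print(px('s4',272,231,98),px('d4',130+648/2,170+95/2,98))
m=cv2.resize(a[190:340,200:400],None,fx=2,fy=2);n=cv2.resize(b[170:320,130:330],None,fx=2,fy=2)
cv2.imwrite('pics/m4.png',np.hstack([cv2.resize(c,(400,300)),m]))
E
```

```text
[604.52971198 -14.60670366 258.5747351 ] [-0.27284372  0.33033358  0.39457432] 0.5001541456273396
[571.9 -33.7  98. ] [ 43.6 -95.5  98. ]
```

View pics/m4.png

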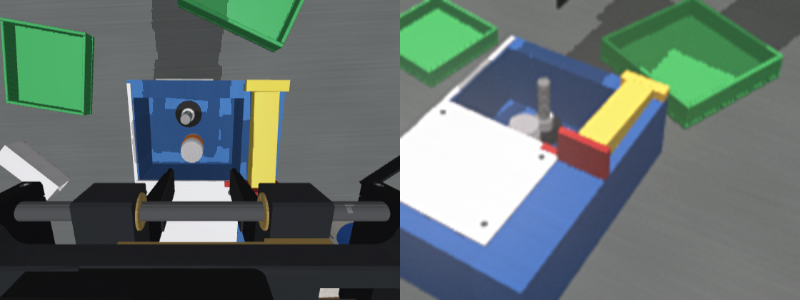

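```bash
python3 - <<'E'
from h import *
print('disc',px('w4',263,158,20),'top',px('w4',261,164,98),px('s4',272,230,98),px('d4',254,217.5,98),'tin',px('w4',268,210,76))
d=np.load('pics/w4.npz');
c=cv2.imread('pics/w4.png');cv2.imwrite('pics/c4.png',cv2.resize(c[120:240,200:320],(600,600),interpolation=cv2.INTER_CUBIC))
E
```

```text
disc [567.7 -37.6  20. ] top [567.  -34.8  98. ] [568.5 -35.6  98. ] [567.7 -38.2  98. ] tin [625.2 -31.3  76. ]
```

View pics/c4.png

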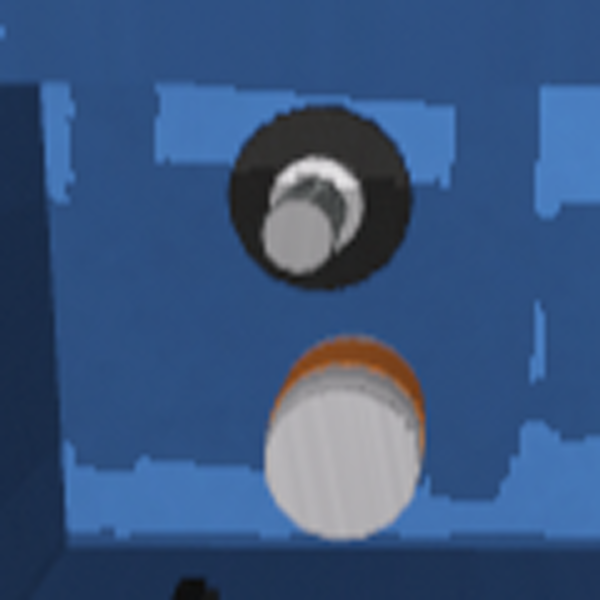

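Foot: disc centre crop (321,199), stem top (298,236), both giving about (570,-36) mm. The tin is 57 mm farther along x, consistent with the description.

Emit:
move_arm(
  commands=[
    [[-1.7,-1.1,-3.0],[0,0,0],0.5],
    [[-1.7,-1.1,-3.0],[0,0,0],0.5],
    [[0,0,-3.0],[0,0,0],0.5],
    [[0,0,0],[0,0,0],0.5],
  ],
)

```text
t: 7.4
eef_pos: [567.5, -33.2, 161.4]
tcp_rot: [3.14, -0.007, 3.102]
ft_force: [-0.4, 0.8, 0.9]
opening: 0.501
grip_force: 0.0
```

```bash
python3 - <<'E'
from h import *
s=state();print(s['eef_pos'],s['tcp_rot'])
print('top',px('w4',259.6,167.2,98),'disc',px('w4',264.2,159.8,20))
E
```

```text
[567.53567224 -33.16751344 161.4131599 ] [ 3.14036548 -0.00729452  3.10215187]
top [570.4 -36.5  98. ] disc [570.1 -36.1  20. ]
```

Move +3 mm x, -3 mm y, then down 95 mm and grip.

Emit:
move_arm(
  commands=[
    [[0.3,-0.3,-3.0],[0,0,0],0.5],
    [[0,0,-3.0],[0,0,0],0.5],
    [[0,0,-2.0],[0,0,0],0.5],
    [[0,0,-1.5],[0,0,0],0.5],
    [[0,0,0],[0,0,0],0.5],
    [[0,0,0],[0,0,0],0.3],
    [[0,0,0],[0,0,0],0.1],
    [[0,0,0],[0,0,0],0.05],
    [[0,0,0],[0,0,0],0.05],
    [[0,0,0],[0,0,0],0.05],
  ],
)

```text
t: 8.4
eef_pos: [572.8, -37.3, 70.6]
tcp_rot: [3.142, 0.001, 3.102]
ft_force: [0.2, 2.0, 3.6]
opening: 0.161
grip_force: 30.0
```

Emit:
move_arm(
  commands=[
    [[0,0,1.0],[0,0,0],0.05],
    [[0,0,2.0],[0,0,0],0.05],
    [[0,0,3.0],[0,0,0],0.05],
    [[0,0,3.0],[0,0,0],0.05],
    [[0,0,3.0],[0,0,0],0.05],
    [[0,0,2.0],[0,0,0],0.05],
    [[0,0,0],[0,0,0],0.05],
  ],
)

```text
t: 9.1
eef_pos: [573.5, -37.4, 213.3]
tcp_rot: [-3.141, 0.005, 3.102]
ft_force: [0.2, 0.4, -1.5]
opening: 0.16
grip_force: 30.0
```

Emit:
move_arm(
  commands=[
    [[-0.6,-1.5,0],[0,0,0],0.05],
    [[-1,-2.6,0],[0,0,0],0.05],
    [[-1.2,-3.1,0],[0,0,0],0.05],
    [[-1.2,-3.1,0],[0,0,0],0.05],
    [[-1.2,-3.1,0],[0,0,0],0.05],
    [[-1.2,-3.1,0],[0,0,0],0.05],
    [[-1.2,-3.1,0],[0,0,0],0.05],
    [[-1,-2.7,0],[0,0,0],0.05],
    [[-0.7,-2.0,0],[0,0,0],0.05],
    [[0,0,0],[0,0,0],0.05],
  ],
)

```text
t: 10.1
eef_pos: [477.9, -282.6, 208.6]
tcp_rot: [3.141, -0.002, 3.099]
ft_force: [0.1, -0.0, -1.5]
opening: 0.161
grip_force: 30.0
```

```bash
python3 - <<'E'
from h import *
s=state();print(s['eef_pos'],s['tcp_rot'],s['opening'],s['ft_force'])
a=shot('scene','s5');b=shot('side','d5')
cv2.imwrite('pics/m5.png',np.hstack([cv2.resize(a[150:300,150:350],None,fx=2,fy=2),cv2.resize(b[110:260,180:380],None,fx=2,fy=2)]))
E
```

```text
[ 477.89772339 -282.57353132  208.61703298] [ 3.14055182e+00 -2.14870816e-03  3.09864107e+00] 0.16069985299491668 [ 0.13131336 -0.01485007 -1.54920572]
```

View pics/m5.png

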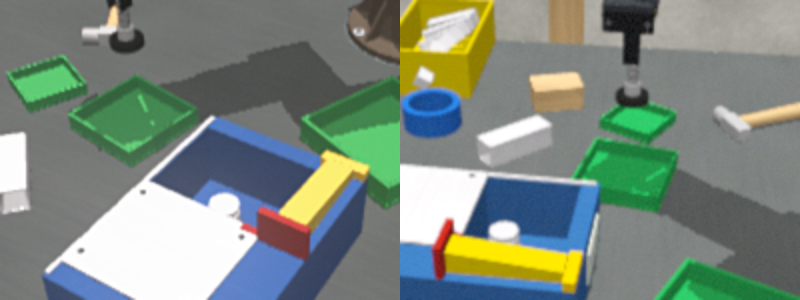

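The foot hangs upright over the middle tray, and the hatch stays propped. Lower it.

Emit:
move_arm(
  commands=[
    [[0,0,-2.0],[0,0,0],0.05],
    [[0,0,-3.0],[0,0,0],0.05],
    [[0,0,-3.0],[0,0,0],0.05],
    [[0,0,-2.5],[0,0,0],0.05],
    [[0,0,-1.5],[0,0,0],0.05],
    [[0,0,-0.7],[0,0,0],0.05],
    [[0,0,-0.3],[0,0,0],0.05],
    [[0,0,0],[0,0,0],0.05],
    [[0,0,0],[0,0,0],0.05],
  ],
)

```text
t: 11.1
eef_pos: [480.0, -280.3, 80.9]
tcp_rot: [-3.141, 0.001, 3.102]
ft_force: [-0.1, 0.6, -2.2]
opening: 0.161
grip_force: 30.0
```

Emit:
move_arm(
  commands=[
    [[0,0,-0.4],[0,0,0],0.05],
    [[0,0,-0.4],[0,0,0],0.05],
    [[0,0,-0.2],[0,0,0],0.05],
    [[0,0,0],[0,0,0],0.05],
  ],
)

```text
t: 11.5
eef_pos: [479.5, -280.2, 69.8]
tcp_rot: [3.141, -0.0, 3.101]
ft_force: [0.0, -0.1, -2.0]
opening: 0.161
grip_force: 30.0
```

Emit:
move_arm(
  commands=[
    [[0,0,-0.1],[0,0,0],0.05],
    [[0,0,0],[0,0,0],0.05],
  ],
)

```text
t: 11.7
eef_pos: [479.8, -280.3, 69.6]
tcp_rot: [-3.141, 0.0, 3.102]
ft_force: [-1.6, 0.7, 3.8]
opening: 0.163
grip_force: 30.0
```

Contact (upward 4 N, at the expected height). Release.

Emit:
move_arm(
  commands=[
    [[0,0,0],[0,0,0],0.25],
    [[0,0,0],[0,0,0],0.5],
    [[0,0,0],[0,0,0],0.5],
    [[0,0,0],[0,0,0],0.5],
    [[0,0,2],[0,0,0],0.5],
    [[0,0,3],[0,0,0],0.5],
    [[0,0,4],[0,0,0],0.5],
    [[0,0,4],[0,0,0],0.5],
    [[0,0,2],[0,0,0],0.5],
    [[0,0,0],[0,0,0],0.5],
  ],
)

```text
t: 12.7
eef_pos: [480.5, -280.9, 222.0]
tcp_rot: [-3.139, 0.004, 3.102]
ft_force: [0.8, -0.5, -0.9]
opening: 0.499
grip_force: 0.0
```

```bash
python3 - <<'E'
from h import *
s=state();print(s['eef_pos'],s['opening'],s['ft_force'])
a=shot('scene','s6');b=shot('side','d6')
cv2.imwrite('pics/m6.png',np.hstack([cv2.resize(a[150:300,150:350],None,fx=2,fy=2),cv2.resize(b[110:260,180:380],None,fx=2,fy=2)]))
E
```

```text
[ 480.50031502 -280.85835424  222.03397222] 0.49947561326961276 [ 0.77413296 -0.52597488 -0.88113482]
```

View pics/m6.png

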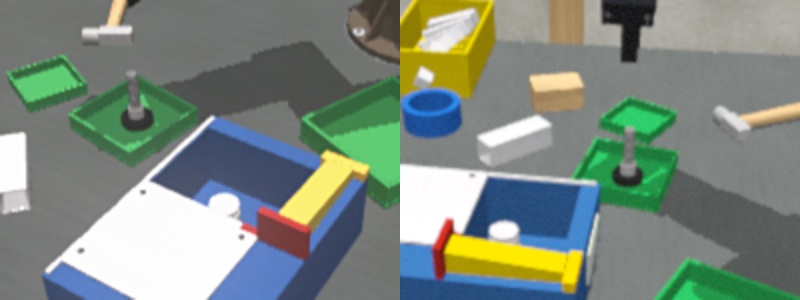

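The foot stands upright in the middle tray (130,110 left; 627,165 right). The hatch is propped by the wedge, and the gripper is clear.

```bash
python3 -c "
from cell import env
print(env.job_done())"
```

```text
the job is handed in; nothing more can be done
None
```

The job is handed in after about 13 s of robot time: the last pictures showed the hatch propped open by the wedge, the levelling foot upright in the middle-sized tray, and the gripper clear; no verdict came back.

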